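Fit the stop plate and hold a V-block squared up in the fixture corner

ROBOT

A 6-joint arm with a two-finger parallel gripper is mounted at the origin on a cart in front of the work surface, level with it; the furniture and walls round the work are solid. World frame = base frame: x ahead of the robot, y to its left, z up, the work surface at z = 0. Lengths are in m, angles in rad, forces in N, time in s.
With the tool pointing down it reaches from about 0.275 to 0.875 m from the base axis. Payload 12.5 kg.
Tool frame: the origin (TCP) lies at the very end of the fingers, on their centre line; the grasp point (between the pads) lies 19 mm behind it; z points along the fingers, y is the line along which they close (so a half turn about z gives the same grasp; the last joint's range is limited). The gripper opens to 85 mm and grips with 20 to 120 N. Pads are 22 mm wide; open, the fingers measure 114 mm over their backs; the gripper's body (76 mm by 85 mm) begins 54 mm behind the grasp point. The pads swing forward as they close: fully open they stand 13 mm farther back than shut.
Start: joints at [-1.321, 0.351, 1.652, -0, 1.139, -0.085], TCP at [0.181, -0.519, 0.231] pointing down, gripper open.
Joint ranges: [-2.75, 2.75], [-0.79, 2.1], [0.01, 2.65], [-1.57, 4.71], [0.07, 3.14], [-2.87, 2.87]. Speed limits (rad/s): [2.22, 2.22, 2.79, 3.14, 3.14, 3.14].

INTERFACE

Orientations are given as a 3x3 rotation matrix whose columns are the frame's x, y, z axes.
In Python, from bench import manip gives the robot as it stands. Calls block until the motion is done:
- manip.move_ptp(position, orientation): joint-space move of the TCP to a pose.
- manip.move_l(position, attitude=None, max_speed=0.15): straight line of the TCP; attitude=None keeps the orientation; max_speed is the mean speed in m/s.
- manip.move_j(angles): joint-space move.
- manip.set_gripper(opening, effort=None): opening from 0.0 (shut) to 1.0 (fully open); effort is the grip in N (None keeps the last); returns when the fingers have stopped.
- manip.dwell(seconds).
- manip.inverse_kinematics(position, orientation): joint angles nearest the present ones, or None.
- manip.grab_frame(name): name is "scene" or "side" or "wrist"; returns (picture, depth): 384x512x3 uint8, red, green, blue; 384x512 float32, m along the optical axis (not along the pixel's ray), 0 where there is no reading.
- manip.get_calibration(name): a dict with "camera_matrix" (3x3 intrinsics, pixels), "k1" (the pictures are not rectified: a ray, as slopes to the right and down, at radius r is drawn at 1 + k1 r^2 times it, then the intrinsics apply), "R" (3x3) and "t" (3): a world point X has camera coordinates R X + t. Camera axes: x right, y down, z forward; pixel columns grow to the right and rows downward; lengths in m; the calibration is good to about 2 mm. A picture is of the moment at which its call begins: read the wrist's pose just before it. get_calibration takes no time and is no camera call; for the wrist camera it gives the pose at the moment of the call.
A pose or a line that the arm cannot do raises manip.Unreachable and nothing moves.
- manip.sign_off(): hands the job in; it is judged then, once.
Trained networks look in the newest picture that a camera, given by its name, has taken for a name from the list of things; names that differ only in an ending like _2 or _b are one class to them, and where a whole thing is asked for, a point or a joint stands for the part that bears it (a point fixed in the world has none). Each returns a list of dicts, best first, with "confidence" (0 to 1); they miss things now and then, are a little off and sometimes report something else, mostly with a low value. They report only what shows in the picture. A call takes as long as a camera call. They do not tell look-alikes from the thing itself.
- manip.look_for(camera, name): "at" ([x, y, z] in m, in world coordinates, good to about 4 mm: the middle of the surface that is visible of it).
Readings, each from a call of its own:
- manip.current_time(): time.
- manip.current_qpos(): joint angles.
- manip.current_joint_vel(): joint speeds.
- manip.current_joint_torque(): joint torques, N m.
- manip.current_ee_pos(): TCP position.
- manip.current_tcp_rot(): TCP orientation.
- manip.current_force(): force on the tool from outside, world axes, zero at the start.
- manip.current_ft_torque(): the same for the moment, N m.
- manip.current_grip_width(): opening from 0.0 (shut) to 1.0 (fully open).
- manip.current_grip_force(): force on a finger pad.
Only numpy, scipy, OpenCV 4.12 (cv2) and the standard library are available. Lean on these libraries where they do the work, as an engineer would, in place of code of your own. Each camera call takes 0.05 s, during which the arm holds its last target. There are 200 camera calls.

TASK

Make the squaring fixture ready and use it: first stand the loose stop plate edgewise in the slots of the two-post holder, down on the base plate, and let go of it. Then bring the V-block, upright on the base plate, into the corner between the low fence and the stop plate, faces flush, and with one diagonal push press it firmly (roughly 10 N each way) against the fence, the stop plate and the base plate together. Finish while still holding that push, and leave the turned shaft and the bush where they stand.

Things in the scene. Friction and masses are not known exactly. Their poses are not given: they have to be found in the camera images.
- base_plate: fixed steel base plate of the squaring fixture, 240 (x) x 200 (y) x 12 mm, on the bench left of the tool tray; origin at the centre of its underside. Position and yaw vary; fence and slotted holder stand fixed on it with the same yaw. Its x points away from the robot, y to the left. Base plate, fence and stop plate are ground smooth and slippery (friction about 0.2).
- fence: fixed low aluminium fence bar on the base plate, 188 (x) x 18 (y) x 12 mm high; origin at the centre of its underside, on the plate's top. Its working face looks to -y, 9 mm from its centre line (y = +25 mm in the plate's frame).
- slot_holder: fixed dark holder at the plate's far end: two 26 mm wide posts centred at y = +-65 mm, with facing upright slots, open above, 14.4 mm wide (x), spanning y = -68 to 68 mm; walls 26 mm high, flared lips to 32 mm widen the mouth to 21 mm. Open between y = +-52 mm. Origin midway, on the plate's top; a seated stop plate has its origin there (yaw 0 or pi).
- stop_plate: loose aluminium plate standing on its long edge on the bench, 12 thick (x) x 130 long (y) x 55 mm high, 0.23 kg, small dark pin near one end; either way round is right. Origin: centre of its underside. Grasp across the 12 mm, mid-length, from above. Seated, its near face is 6 mm nearer the robot than the holder's origin; play 1 mm each way in x, 3 mm in y.
- v_block: loose steel V-block, 45 x 45 x 40 mm high, 0.42 kg, upright on the base plate. Origin: centre of its underside. A V groove runs along its x in the top; its plain upright y faces, 45 mm apart, can be gripped above the 12 mm high fence. Pushed home its centre is 22.5 mm from the fence's face and from the stop plate's near face, its x along the fence.
- turned_shaft: bystander: loose turned steel shaft with a round flange, 42 mm diameter, 50 mm high, standing on the bench right of the tool tray; origin at the centre of its underside
- bush: bystander: loose brass bush with a round flange, 38 mm diameter, 30 mm high, standing on the bench at the near left; origin at the centre of its underside
There are look-alikes about, which are no part of the job. Leave any orange look-alike of the stop_plate alone.

How it is judged:
On the way:
1. the stop plate stands seated in both slots of the holder, let go (x of stop_plate in the frame of slot_holder between -0.004 and 0.004 m and y of stop_plate in the frame of slot_holder between -0.006 and 0.006 m and z of stop_plate in the frame of slot_holder below 0.003 m and angle between the y axis of stop_plate and the y axis of slot_holder, either way round below 0.06 rad and angle between stop_plate's own z axis and vertical below 0.15 rad and contact force between the fingers and stop_plate below 0.2 N), for 0.2 s.
At the end, for the whole second after the job is handed in: Stop plate seated in both slots (4 mm x, 6 mm y, 3 mm height). The V-block, upright in the corner and square within 0.07 rad, at rest, pressed by the robot: over 2 N on fence, 2 N on stop plate, 5.5 N on base plate (weight under 4.6 N). Shaft and bush within 30 mm of their places (x of stop_plate in the frame of slot_holder between -0.004 and 0.004 m and y of stop_plate in the frame of slot_holder between -0.006 and 0.006 m and z of stop_plate in the frame of slot_holder below 0.003 m and angle between the y axis of stop_plate and the y axis of slot_holder, either way round below 0.06 rad and angle between stop_plate's own z axis and vertical below 0.15 rad and contact force between v_block and fence above 2 N and contact force between v_block and stop_plate above 2 N and contact force between v_block and base_plate above 5.5 N and (contact force between v_block and the fingers above 3 N or contact force between v_block and the arm above 3 N) and y of v_block in the frame of fence between -0.0345 and -0.029 m and x of v_block in the frame of slot_holder between -0.034 and -0.024 m and z of v_block in the frame of base_plate between 0.01 and 0.015 m and (angle between the x axis of v_block and the x axis of base_plate, either way round below 0.07 rad or angle between the y axis of v_block and the x axis of base_plate, either way round below 0.07 rad) and angle between v_block's own z axis and vertical below 0.06 rad and linear speed of v_block below 0.01 m/s and distance of each of turned_shaft, bush from where it was at the start of the episode below 0.03 m); the arm keeps its last pose, push and grip.
It fails at once if the V-block is tipped over (more than 0.5 rad) (angle between v_block's own z axis and vertical above 0.5 rad).
It fails at once if the turned shaft or the bush is knocked over (angle between any of turned_shaft, bush's own z axis and vertical above 0.5 rad).
It also fails if it takes over 72 s, if anything falls off the work surface, if the arm or the gripper's body presses on something with over 40 N, if the wrist force passes 120 N, or if a joint passes its speed limit or range.

## Working session

There is one attempt and no reset: what is moved stays moved. The work goes in short steps, each a Python script; the robot and the scene stay as the last script left them, time stands still between calls to the robot, and variables do not carry over. Pictures are saved under pics/ and viewed, at most 10 in all, crops included, and the job is handed in when it is done.

```bash
ls; mkdir -p pics; cat > h.py <<'E'
import numpy as np, cv2
from bench import manip
def shot(cam,name=None):
    c=manip.get_calibration(cam); im,d=manip.grab_frame(cam)
    if name: cv2.imwrite(f'pics/{name}.png',cv2.cvtColor(im,cv2.COLOR_RGB2BGR)); np.savez(f'pics/{name}.npz',im=im,d=d,K=c['camera_matrix'],k1=c['k1'],R=c['R'],t=c['t'])
    return im,d,c
def cloud(d,c):
    K=np.array(c['camera_matrix'],float); k1=float(c['k1'])
    v,u=np.mgrid[:d.shape[0],:d.shape[1]].astype(float)
    p=cv2.undistortPointsIter(np.stack([u.ravel(),v.ravel()],1)[:,None],K,np.array([k1,0,0,0.]),None,None,(3,40,1e-9))[:,0]
    X=np.c_[p,np.ones(len(p))]*d.ravel()[:,None]
    return ((X-np.array(c['t']))@np.array(c['R'])).reshape(*d.shape,3)
def load(name):
    z=np.load(f'pics/{name}.npz'); return z['im'],z['d'],cloud(z['d'],dict(camera_matrix=z['K'],k1=z['k1'],R=z['R'],t=z['t']))
def down(yaw): # tool z down; tool y axis along world direction yaw
    y=np.array([np.cos(yaw),np.sin(yaw),0]); z=np.array([0,0,-1.]); return np.c_[np.cross(y,z),y,z]
E
python3 - <<'E'
from h import *
for c in('scene','side'):
    shot(c,c+'0')
    for n in('base_plate','fence','slot_holder','stop_plate','v_block','turned_shaft','bush'):
        print(c,n,[(np.round(r['at'],3).tolist(),round(r['confidence'],2)) for r in manip.look_for(c,n)])
print(manip.current_time(),manip.current_tcp_rot())
cv2.imwrite('pics/both.png',np.hstack([cv2.resize(cv2.imread(f'pics/{c}0.png'),(400,300)) for c in('scene','side')]))
E
```

```text
pics
scene base_plate [([0.514, 0.218, 0.012], 0.75), ([0.625, 0.252, 0.035], 0.53)]
scene fence [([0.512, 0.248, 0.022], 0.87)]
scene slot_holder [([0.517, 0.22, 0.009], 0.71), ([0.625, 0.253, 0.036], 0.66)]
scene stop_plate [([0.6, 0.002, 0.036], 0.97), ([0.559, -0.202, 0.035], 0.63)]
scene v_block [([0.5, 0.16, 0.037], 0.72)]
scene turned_shaft []
scene bush [([0.355, 0.249, 0.013], 0.83)]
side base_plate [([0.552, 0.179, 0.011], 0.65)]
side fence [([0.533, 0.236, 0.026], 0.9)]
side slot_holder []
side stop_plate [([0.553, -0.23, 0.054], 0.74), ([0.608, -0.017, 0.04], 0.55)]
side v_block [([0.517, 0.134, 0.039], 0.8)]
side turned_shaft [([0.405, -0.269, 0.006], 0.76)]
side bush [([0.363, 0.236, 0.009], 0.71), ([0.403, -0.27, 0.003], 0.41)]
0.8 [[ 9.44480057e-01  3.28568748e-01 -7.69796093e-06]
 [ 3.28568748e-01 -9.44480057e-01  9.75000022e-06]
 [-4.06702521e-06 -1.17379901e-05 -1.00000000e+00]]
```

View pics/scene0.png

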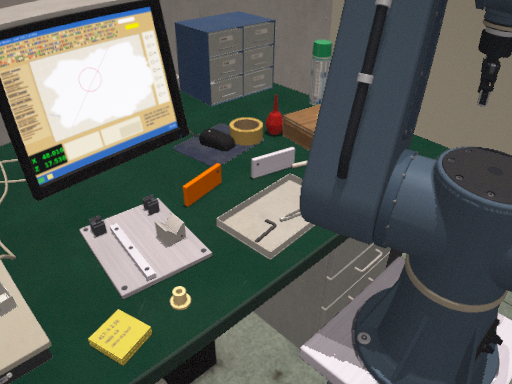

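View pics/side0.png

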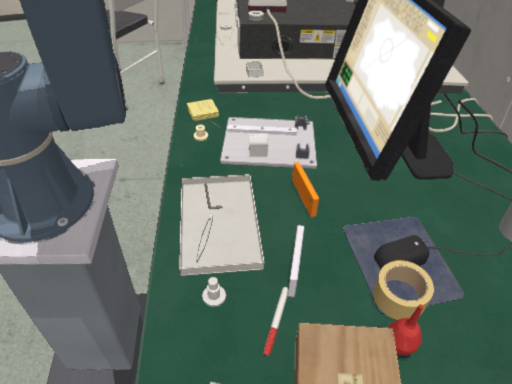

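Two plates could be the stop plate. The orange one is at scene (202,185) and side (305,190), and is the look-alike to leave alone. The bare aluminium one is at scene (272,162) and side (296,258), near (0.555,-0.22), and fits the description. I'll confirm it in an enlarged crop and measure it along with the fixture.

```bash
python3 - <<'E'
from h import *
for n in('scene0','side0'):
    im,d,P=load(n)
    m=(d>0)&(abs(P[...,0]-.56)<.1)&(abs(P[...,1]+.21)<.13)&(P[...,2]>.047)&(P[...,2]<.063)
    q=P[m]; r=cv2.minAreaRect((q[:,:2]*1000).astype(np.float32)); print(n,len(q),r,q[:,2].max(),np.median(q[:,2]))
    # V-block top / fixture
    m=(d>0)&(abs(P[...,0]-.51)<.06)&(abs(P[...,1]-.15)<.06)&(P[...,2]>.045)&(P[...,2]<.06)
    q=P[m]; print(' vtop',len(q),cv2.minAreaRect((q[:,:2]*1000).astype(np.float32)) if len(q) else 0)
    m=(d>0)&(abs(P[...,0]-.52)<.17)&(abs(P[...,1]-.2)<.17)&(P[...,2]>.009)&(P[...,2]<.015)
    q=P[m]; print(' base',len(q),cv2.minAreaRect((q[:,:2]*1000).astype(np.float32)))
    m=(d>0)&(abs(P[...,0]-.52)<.17)&(abs(P[...,1]-.23)<.1)&(P[...,2]>.021)&(P[...,2]<.027)
    q=P[m]; print(' fence',len(q),cv2.minAreaRect((q[:,:2]*1000).astype(np.float32)))
    for y in (.1,.16,.2,.25): print(' bench z',np.median(P[...,2][(abs(P[...,1]+.1)<.02)&(abs(P[...,0]-.6)<.05)]))if y==.1 else 0
a=cv2.imread('pics/scene0.png')[140:220,170:310]; b=cv2.imread('pics/side0.png')[160:310,260:350]
cv2.imwrite('pics/crop1.png',np.hstack([cv2.resize(a,(500,286)),cv2.resize(b,(172,286))]))
E
```

```text
scene0 222 ((559.6112060546875, -205.67543029785156), (129.696533203125, 15.526697158813477), 76.7669906616211) 0.05758674302459118 0.05385476272336699
 vtop 184 ((513.4080810546875, 158.3047637939453), (47.455955505371094, 48.28032302856445), 89.98270416259766)
 base 5616 ((503.6221923828125, 185.36358642578125), (334.59735107421875, 320.9440002441406), 82.971435546875)
 fence 715 ((505.84576416015625, 196.60641479492188), (302.5932922363281, 147.1891632080078), 4.003302097320557)
 bench z -0.0012686301093103754
side0 363 ((562.00048828125, -206.10711669921875), (133.8671112060547, 12.901396751403809), 75.55278778076172) 0.05965547246128698 0.05681204342861157
 vtop 161 ((515.4322509765625, 156.44924926757812), (46.436161041259766, 44.27687072753906), 86.9714126586914)
 base 2507 ((513.0018920898438, 188.58773803710938), (324.1737365722656, 316.2604064941406), 0.16013960540294647)
 fence 413 ((490.89501953125, 219.04974365234375), (163.3692169189453, 302.94677734375), 77.76793670654297)
 bench z 0.0022618537539640044
```

View pics/crop1.png

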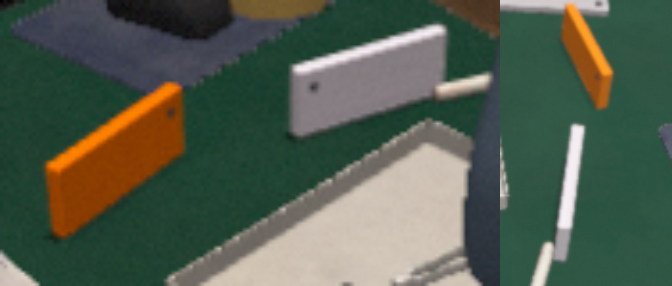

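The crop confirms it: grey plate with the dark pin at crop (313,87), centre near (0.561,-0.206), long axis at about 76°, and a pen lying near its far end. Next I'll look at the fixture and the plate from above with the wrist camera.

```bash
python3 - <<'E'
from h import *
for n in('scene0','side0'):
    im,d,P=load(n); m=(d>0)&(P[...,2]>.08)&(P[...,2]<.6)&(P[...,0]>.3)&(P[...,0]<.9)&(P[...,1]>.0)&(P[...,1]<.6)
    q=P[m]; print(n,len(q)); 
    if len(q):
        for lo in (.1,.2,.3,.4):
            s=q[q[:,1]-0>lo]; s=s[s[:,1]<lo+.1]
            if len(s): print(lo,np.round(np.percentile(s[:,0],1),3),s[:,2].min(),s[:,2].max())
R=down(np.radians(-80))
for i,(p,n) in enumerate([([.50,.17,.36],'w_fix')]):
    manip.move_ptp(p,R); 
    im,d,c=shot('wrist',n); print(manip.current_time(),manip.current_qpos(), 'cam',-np.array(c['R']).T@np.array(c['t']),np.array(c['R'])[2])
E
```

```text
scene0 23864
0.1 0.721 0.09545848287427022 0.4345105144884015
0.2 0.718 0.09468805958868114 0.43507708071620016
0.3 0.715 0.09689281029868153 0.4341853229916248
0.4 0.502 0.0801225561785087 0.08122097644779609
side0 14596
0.1 0.723 0.09875445903947658 0.4194255809038732
0.2 0.719 0.09823329434346063 0.38919037424692454
0.3 0.717 0.10090938981406568 0.35622017157321345
0.4 0.504 0.08052953256629888 0.08344180567700753
3.5667 [ 2.38559616e-01  2.07927233e-01  1.52475528e+00 -1.24236893e-04
  1.40911491e+00  1.63562201e+00] cam [0.57254566 0.18416591 0.50300229] [-0.28452794 -0.05028766 -0.9573479 ]
```

View pics/w_fix.png

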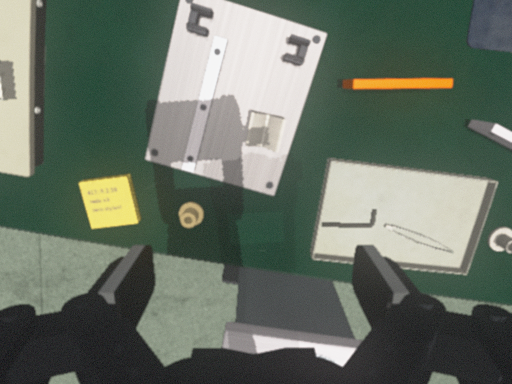

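The wrist view is clear. It shows the base plate at corners (188,0), (327,33), (275,195) and (147,160), holder posts at (200,18) and (296,50), the fence at (205,100), and the V-block at (266,132). Now to fit their poses.

```bash
cat >> h.py <<'E'
def rect(P,d,box,z0,z1,mn=40):
    """minAreaRect of largest component of points within box (x0,x1,y0,y1) and heights"""
    m=(d>0)&(P[...,0]>box[0])&(P[...,0]<box[1])&(P[...,1]>box[2])&(P[...,1]<box[3])&(P[...,2]>z0)&(P[...,2]<z1)
    n,l,s,_=cv2.connectedComponentsWithStats(m.astype(np.uint8),connectivity=4)
    if n<2: return None
    k=1+np.argmax(s[1:,4]); q=P[l==k]
    (c,w,a)=cv2.minAreaRect((q[:,:2]*1000).astype(np.float32))
    if w[0]<w[1]: a-=90; w=w[::-1]
    return np.round(c,1),np.round(w,1),round(a,2),len(q),np.round(np.median(q[:,2])*1000,1)
E
python3 - <<'E'
from h import *
im,d,P=load('w_fix')
print('bench',np.median(P[...,2][60:70,340:450]))
print('base',rect(P,d,(.36,.72,.0,.4),.007,.07))
print('fence',rect(P,d,(.36,.72,.17,.32),.019,.029))
print('vblk',rect(P,d,(.42,.6,.08,.22),.045,.06))
print('post',rect(P,d,(.58,.7,.22,.34),.03,.06), rect(P,d,(.58,.7,.08,.22),.03,.06))
print(np.round(P[[50,18,100,160,132],[296,200,205,160,262]],4))
E
```

```text
bench 0.000625107793723198
base (array([548.4, 210.9]), array([240.8, 201.5]), -6.64, 24537, np.float64(12.8))
fence (array([531.5, 247.2]), array([187.1,  18.7]), -6.34, 1869, np.float64(24.5))
vblk (array([515., 142.]), array([45.1, 12.1]), -2.1, 313, np.float64(50.7))
post (array([640.2, 266.1]), array([32.8, 25.7]), -6.56, 457, np.float64(39.1)) (array([625.2, 137.3]), array([32.4, 26.4]), -7.56, 428, np.float64(39.6))
[[0.6268 0.1351 0.0131]
 [0.6438 0.2677 0.0164]
 [0.5408 0.2454 0.0252]
 [0.4431 0.3011 0.0116]
 [0.5128 0.1615 0.0374]]
```

The fits match the given sizes: base 240.8×201.5, fence 187×18.7, posts 129.7 mm apart.
- **Holder:** origin (0.6327, 0.2017), yaw -6.6°.
- **V-block:** near (0.515, 0.159).

Next is a close look at the stop plate.

```bash
python3 - <<'E'
from h import *
R=down(np.radians(-14))
manip.set_gripper(0.6)
manip.move_ptp([.561,-.215,.22],R)
im,d,c=shot('wrist','w_sp'); P=cloud(d,c)
print(manip.current_time(),manip.current_grip_width(),manip.current_ee_pos())
print('top',rect(P,d,(.45,.68,-.33,-.09),.048,.062),rect(P,d,(.45,.68,-.33,-.09),.03,.062))
m=(d>0)&(abs(P[...,0]-.561)<.07)&(abs(P[...,1]+.206)<.02); print('tray x?',np.unique(np.round(P[m&(P[...,2]>.006)][:,0],2),return_counts=True))
print(manip.current_force())
E
```

```text
5.6583 0.5994055466511122 [ 0.56130452 -0.21434932  0.22034962]
top (array([ 562.5, -204.8]), array([128.8,  12. ]), 76.58, 1765, np.float64(55.4)) (array([ 562.5, -204.8]), array([128.8,  12. ]), 76.58, 1765, np.float64(55.4))
tray x? (array([0.49, 0.5 , 0.51, 0.52, 0.53, 0.54, 0.55, 0.56, 0.57, 0.58, 0.59,
       0.6 , 0.61, 0.62, 0.63]), array([  17,  335, 5512, 3355, 1892, 3987, 2737, 1849, 1653, 2327, 4620,
       2069, 3958, 2629,    1]))
[ 0.21390948 -1.30184195 -0.19706447]
```

View pics/w_sp.png

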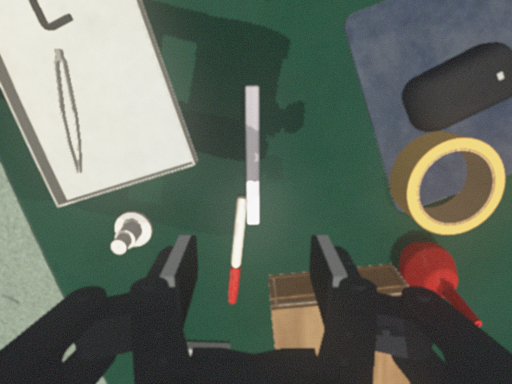

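The plate (252,155) stands clear, with the pen tip at (242,200) beside its near end and the tray about 50 mm away. I'll grasp it and carry it above the holder.

```bash
python3 - <<'E'
from h import *
R=down(np.radians(76.58-90)); c=[.5625,-.2048]
manip.set_gripper(0.5)
manip.move_l(c+[.10],R,0.2); manip.move_l(c+[.021],None,0.1)
manip.set_gripper(0.0,50)
print('grip',manip.current_grip_width(),manip.current_grip_force(),manip.current_ee_pos())
f0=manip.current_force()
manip.move_l(c+[.16],None,0.15); print('w',manip.current_force()-f0,manip.current_grip_width())
h=[.6327,.2017]; R2=down(np.radians(-6.6))
manip.move_ptp(h+[.16],R2)
manip.move_l(h+[.012+.021+.045],None,0.1)
manip.dwell(.2)
print(manip.current_time(),manip.current_ee_pos(),manip.current_qpos())
im,d,cc=shot('wrist','w_above'); P=cloud(d,cc)
print('top',rect(P,d,(.58,.70,.1,.31),.09,.125))
print('posts',rect(P,d,(.58,.7,.24,.34),.03,.06), rect(P,d,(.58,.7,.08,.16),.03,.06))
print('scene lookup'); im,d,cc=shot('scene','s_above'); P=cloud(d,cc)
print('top',rect(P,d,(.58,.70,.1,.31),.07,.125),'post',rect(P,d,(.58,.7,.24,.34),.03,.06), rect(P,d,(.58,.7,.08,.16),.03,.06))
E
```

```text
grip 0.13576338410711078 50.170074105262756 [ 0.56287167 -0.20498412  0.02163318]
w [ 0.01880266 -0.67057399 -9.24473288] 0.13484185571813745
11.75 [0.63298284 0.20177246 0.07863215] [ 2.38540819e-01  7.25391121e-01  1.44243474e+00 -2.43674526e-05
  9.72774488e-01  3.53703677e-01]
top (array([632.9, 220.4]), array([91. , 38.6]), -81.58, 11119, np.float64(112.4))
posts (array([640.1, 265.9]), array([32.6, 25.5]), -6.55, 2110, np.float64(39.6)) (array([636.2, 127.9]), array([11. ,  4.1]), 85.66, 79, np.float64(44.0))
scene lookup
top (array([621.9, 202.3]), array([131.4,  47.2]), 77.16, 1112, np.float64(95.5)) post (array([635.4, 259.8]), array([39. , 32.3]), 83.79, 179, np.float64(37.8)) (array([621.9, 139.1]), array([31.7, 31.3]), 81.85, 139, np.float64(38.5))
```

View pics/w_above.png

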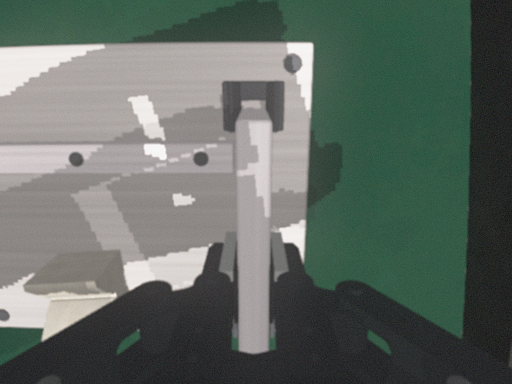

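The plate (254,230) is in hand and lines up with the slot of the left post (253,105). I'll check its end and yaw more precisely, then lower it.

```bash
python3 - <<'E'
from h import *
im,d,P=load('w_above')
m=(d>0)&(P[...,2]>.108)&(P[...,2]<.117)&(P[...,1]>.225)&(abs(P[...,0]-.637)<.03)
q=P[m]; print(len(q),cv2.minAreaRect((q[:,:2]*1000).astype(np.float32)),q[:,1].max())
vx,vy,x0,y0=cv2.fitLine(q[:,:2].astype(np.float32),cv2.DIST_HUBER,0,.001,.001).ravel(); print('ang',np.degrees(np.arctan2(vy,vx)),x0,y0)
a=np.radians(-6.6);h=np.array([.6327,.2017]); r=(q[:,:2]-h)@np.array([[np.cos(a),-np.sin(a)],[np.sin(a),np.cos(a)]])
print('in holder frame: x',np.percentile(r[:,0],[2,50,98]),'y end',np.percentile(r[:,1],99.5))
E
```

```text
4280 ((637.7682495117188, 245.48208618164062), (42.22876739501953, 12.0570650100708), 83.4974365234375) 0.2668082401892731
ang 82.98594 0.63834184 0.25067118
in holder frame: x [-0.0057261  -0.0001994   0.00567875] y end 0.06499706913159979
```

```bash
python3 - <<'E'
from h import *
h=[.6327,.2017]; f0=manip.current_force()
for z in (.062,.050,.042,.036,.0335):
    manip.move_l(h+[z],None,0.06); f=manip.current_force()-f0; print(z,np.round(f,2),manip.current_ee_pos()[2])
    if np.abs(f).max()>15: print('stop'); break
else:
    manip.set_gripper(0.35,50); manip.dwell(.1)
    print('open',manip.current_grip_width(),manip.current_grip_force())
    manip.move_l(h+[.18],None,0.15); manip.dwell(.3)
    v=np.array([.50,.17])
    manip.move_ptp([.52,.165,.30],down(np.radians(-96)))
    im,d,cc=shot('wrist','w_v'); P=cloud(d,cc)
    print(manip.current_time(),manip.current_qpos())
    print('plate',rect(P,d,(.58,.70,.1,.31),.06,.075),'base',rect(P,d,(.36,.72,.0,.4),.007,.1))
    print('fence',rect(P,d,(.36,.72,.17,.32),.019,.029))
    m=(d>0)&(abs(P[...,0]-.515)<.05)&(abs(P[...,1]-.158)<.05)&(P[...,2]>.047)&(P[...,2]<.058)
    print('v',m.sum(),cv2.minAreaRect((P[m][:,:2]*1000).astype(np.float32)))
E
```

```text
0.062 [ 0.12 -1.47  0.69] 0.06132707791439748
0.05 [ 0.75 -0.33 -0.19] 0.04942312300995892
0.042 [ 0.14 -0.63 -0.27] 0.04149250155084891
0.036 [-0.23 -0.95  0.01] 0.03552097563135588
0.0335 [-0.39  0.48  0.7 ] 0.03368037461413843
open 0.3504618317552385 0.0
16.6667 [ 2.21914135e-01  2.81140154e-01  1.57517587e+00 -7.34023714e-06
  1.28580969e+00  1.89643755e+00]
plate (array([632.3, 201.3]), array([130.1,  12.1]), 83.76, 1546, np.float64(67.4)) base (array([548.3, 211.2]), array([240.8, 201.4]), -6.61, 30348, np.float64(12.8))
fence (array([531.2, 247.2]), array([187.7,  18.6]), -6.44, 2286, np.float64(24.5))
v 652 ((515.1542358398438, 158.34619140625), (45.0637092590332, 45.19923782348633), 87.89226531982422)
```

View pics/w_v.png

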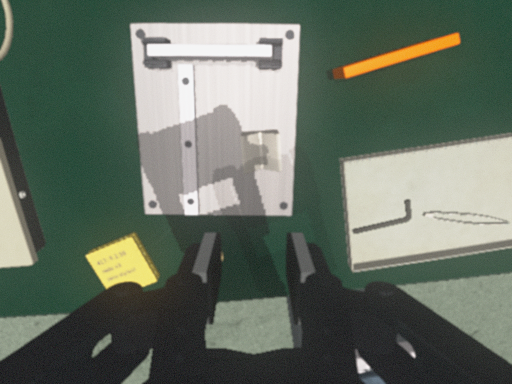

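The stop plate is seated: its top is at 67.4 mm, with origin at (632.3, 201.3) and yaw -6.2°. It shows at (210,50), between both posts. The V-block (262,150) is at (515.2, 158.3) with yaw -2.1°. I'll grip it with the tool half-turned so the camera stays clear of the monitor, after checking the fingertip height against the opening.

```bash
python3 - <<'E'
from h import *
for n,p in (('w_fix',.36),('w_sp',.2203),('w_v',.30)):
    im,d,P=load(n); m=(d>0)&(d<.22); print(n,'lowest finger pts rel. TCP', np.round(np.percentile(P[m][:,2],[.1,1,5])-p,4))
im,d,P=load('w_v'); m=(d>0)&(P[...,0]>.66)&(P[...,2]>.1)&(P[...,2]<.5); print('monitor min x',P[m][:,0].min() if m.any() else None)
manip.move_ptp([.5152,.1583,.20],down(np.radians(87.9)))
manip.set_gripper(0.8)
for z in (.10,.06,.030): manip.move_l([.5152,.1583,z],None,.12)
print(manip.current_time(),manip.current_ee_pos(),manip.current_force(),manip.current_qpos())
im,d,c=shot('wrist','w_g'); P=cloud(d,c); m=(d>0)&(d<.25)&(P[...,2]<.08)
E
```

```text
w_fix lowest finger pts rel. TCP [0.0144 0.0184 0.0283]
w_sp lowest finger pts rel. TCP [0.0051 0.0113 0.0251]
w_v lowest finger pts rel. TCP [0.003  0.0094 0.026 ]
monitor min x None
21.7 [0.51534286 0.15833577 0.03033699] [-0.29302695  0.1198138   0.55887558] [ 2.11727175e-01  6.22038682e-01  1.81328655e+00  7.85317501e-06
  7.06285603e-01 -1.32240797e+00]
```

View pics/w_g.png

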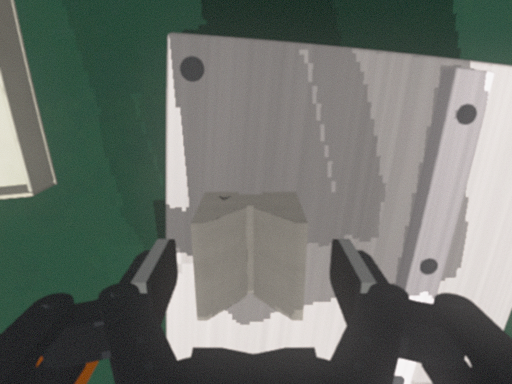

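The block's V (250,250) runs along the view and the fingers straddle it, with the fence clear on the right. At 45 mm opening the fingertips sit about 4 mm above the nominal TCP, so z=0.025 clears the fence. I'll grip and carry it to just short of the corner.

```bash
cat >> h.py <<'E'
A=np.radians(-6.55); B=np.array([.5483,.2111]); X=np.array([np.cos(A),np.sin(A)]); Y=np.array([-np.sin(A),np.cos(A)])
def w(px,py,z): return list(B+px*X+py*Y)+[z]
RV=down(A+np.pi/2)
E
python3 - <<'E'
from h import *
manip.move_l([.5152,.1583,.025],None,.05)
manip.set_gripper(0.0,80); e=manip.current_ee_pos()
print('grip',manip.current_grip_width(),manip.current_grip_force(),e,manip.current_force())
f0=manip.current_force()
manip.move_l([.5152,.1583,.029],None,.05)
print('lift',manip.current_force()-f0,manip.current_ee_pos(),manip.current_grip_width())
manip.move_l(w(.045,-.006,.029),RV,.08)
manip.dwell(.2)
print(manip.current_time(),manip.current_ee_pos(),w(.0565,.0025,0),manip.current_force()-f0,manip.current_grip_width())
E
```

```text
grip 0.5073103105898693 82.59677410125732 [0.51561248 0.15841091 0.02555873] [-0.53465701  0.16095391  5.69236986]
lift [ 0.3596267  -0.70263539 -9.71670259] [0.51502559 0.15828586 0.02899981] 0.5130525098698
24.0417 [0.59217448 0.19987367 0.02907322] [np.float64(0.6047163824881655), np.float64(0.20713871397788358), 0] [ 0.09020014 -0.55829352 -9.92790406] 0.505188761768956
```

```bash
cat >> h.py <<'E'
M=np.c_[np.r_[X,0],np.r_[Y,0],[0,0,1.]]
def F():
    manip.dwell(.05); return np.mean([manip.current_force() for _ in range(5)],0)@M
E
python3 - <<'E'
from h import *
f0=F(); p=np.array([.045,-.006,.029])
def go(v=.02): manip.move_l(w(*p),None,v)
def show(t):
    f=F()-f0; e=manip.current_ee_pos(); l=np.array(e[:2])-B
    print(t,np.round(p*1000,2),'F',np.round(f,1),'tcp',np.round([l@X*1000,l@Y*1000,e[2]*1000],2)); return f
while True:
    p[2]-=.0007; go(); f=show('z')
    if f[2]>5 or p[2]<.023: break
for ax in (0,1):
    lim=(.062,.010)[ax]
    while p[ax]<lim:
        p[ax]+=.0015; go(); f=show('xy'[ax])
        if f[ax]<-5: break
print(manip.current_time(),manip.current_grip_width())
E
```

```text
z [45.  -6.  28.3] F [0.2 0.9 0.3] tcp [44.97 -6.01 28.28]
z [45.  -6.  27.6] F [0.6 0.5 0.5] tcp [44.98 -6.01 27.56]
z [45.  -6.  26.9] F [ 0.1 -0.3 -0.2] tcp [44.97 -6.02 26.87]
z [45.  -6.  26.2] F [-0.2  0.1  0.2] tcp [45.   -6.   26.17]
z [45.  -6.  25.5] F [1.4 0.  2.3] tcp [45.15 -5.94 25.64]
z [45.  -6.  24.8] F [-2.1 -0.9  9.1] tcp [45.18 -5.94 25.59]
x [46.5 -6.  24.8] F [-2.6 -0.7 10. ] tcp [46.84 -5.83 25.58]
x [48.  -6.  24.8] F [-0.7 -0.4  9.5] tcp [48.35 -5.8  25.58]
x [49.5 -6.  24.8] F [-0.6  0.4  9.5] tcp [49.87 -5.79 25.56]
x [51.  -6.  24.8] F [-1.8 -1.3  8.6] tcp [51.38 -5.77 25.61]
x [52.5 -6.  24.8] F [-2.9  0.5 10.6] tcp [52.85 -5.77 25.58]
x [54.  -6.  24.8] F [-1.6  0.4  9.1] tcp [54.37 -5.76 25.6 ]
x [55.5 -6.  24.8] F [-1.5 -0.2  9.7] tcp [55.87 -5.77 25.61]
x [57.  -6.  24.8] F [-2.3  0.1  9.4] tcp [57.32 -5.79 25.6 ]
x [58.5 -6.  24.8] F [-7.8  0.7 13.4] tcp [57.99 -5.8  25.58]
y [58.5 -4.5 24.8] F [-6.5 -3.6 14.6] tcp [57.98 -4.8  25.58]
y [58.5 -3.  24.8] F [-7.  -4.1 14.2] tcp [57.99 -3.44 25.6 ]
y [58.5 -1.5 24.8] F [-7.1 -4.6 14.7] tcp [57.98 -2.04 25.57]
y [58.5 -0.  24.8] F [-6.9 -4.8 14.8] tcp [57.98 -0.53 25.59]
y [58.5  1.5 24.8] F [-6.6 -7.5 15.3] tcp [58.   0.6 25.6]
30.0917 0.5134151238098428
```

```bash
python3 - <<'E'
from h import *
p=np.array([.0585,.0015,.0248])
def show(t):
    f=F(); e=manip.current_ee_pos(); l=np.array(e[:2])-B
    print(t,np.round(p*1000,2),'F',np.round(f,1),'tcp',np.round([l@X*1000,l@Y*1000,e[2]*1000],2)); return f
show('0')
for k in range(3):
    p[1]+=.0008; manip.move_l(w(*p),None,.02); f=show('y')
    if f[1]<-13: break
manip.dwell(.3); show('end')
for cam in ('side','scene'):
    im,d,c=shot(cam,cam+'_end')
cv2.imwrite('pics/end.png',cv2.resize(cv2.imread('pics/scene_end.png')[150:310,60:260],(800,600)))
print(manip.current_time())
E
```

```text
0 [58.5  1.5 24.8] F [-7.8 -8.2 11.9] tcp [57.98  0.57 25.57]
y [58.5  2.3 24.8] F [ -7.6 -13.5  13.4] tcp [58.01  0.64 25.64]
end [58.5  2.3 24.8] F [ -7.1 -13.1  13.6] tcp [57.98  0.67 25.61]
30.8917
```

View pics/end.png

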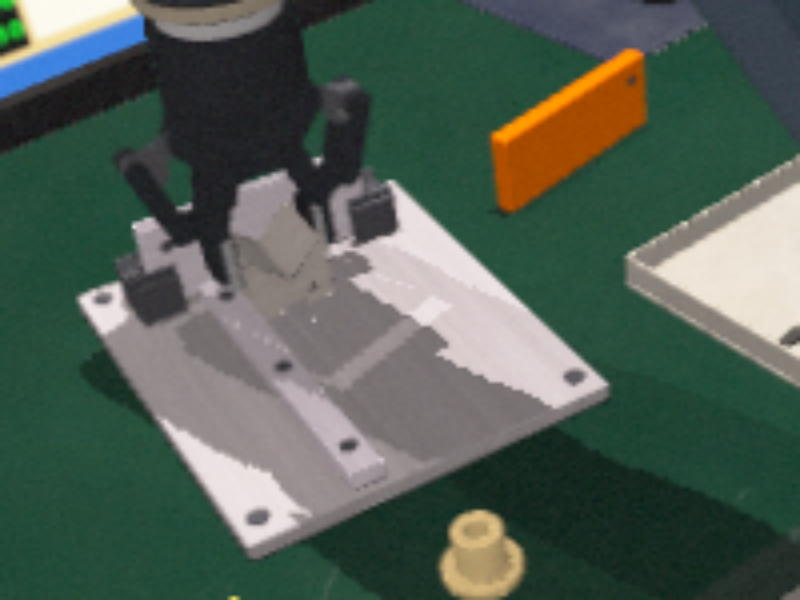

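The scene crop shows the block at (285,260) sitting in the corner against the plate and fence. Both horizontal contacts are stiff, but the y stop came 1.9 mm earlier than computed, so I'll check with the wrist camera that the block itself is touching the fence.

```bash
python3 - <<'E'
from h import *
im,d,c=shot('wrist','w_end'); P=cloud(d,c)
L=(P[...,:2]-B); lx=L@X*1000; ly=L@Y*1000; z=P[...,2]*1000
def st(n,m): print(n,m.sum(),'x',np.round(np.percentile(lx[m],[1,50,99]),1) if m.any() else '','y',np.round(np.percentile(ly[m],[.5,1,5,50,95,99]),1) if m.any() else '','z',np.median(z[m]) if m.any() else '')
k=d>0
st('fence top',k&(z>22)&(z<27)&(ly>15)&(ly<60)&(lx<30)&(lx>-90))
st('block top',k&(z>48)&(z<56)&(lx>28)&(lx<45)&(abs(ly)<40))
st('block near face',k&(z>27)&(z<45)&(lx>30)&(lx<42)&(abs(ly)<40))
for a in (30,34,36,40):
    st(f'b{a}',k&(z>49)&(z<55)&(abs(lx-a)<2)&(abs(ly)<45))
m=k&(z>47)&(z<57)&(lx>28)&(lx<82)&(abs(ly)<27); q=np.c_[lx[m],ly[m]].astype(np.float32); print(cv2.minAreaRect(q))
cv2.imwrite('pics/wend2.png',cv2.cvtColor(im,cv2.COLOR_RGB2BGR))
E
```

```text
fence top 8361 x [-47.3 -13.1  29. ] y [24.8 25.  25.6 33.6 41.8 42.6] z 24.540348513350096
block top 1388 x [34.5 39.2 44.8] y [-19.8 -19.7 -19.  -10.3  24.3  25.1] z 51.757896808296316
block near face 2233 x [34.4 35.1 41.8] y [-19.4 -19.2 -16.7   2.5  22.2  24.5] z 37.35254146900877
b30 0 x  y  z 
b34 239 x [34.4 35.1 36. ] y [-19.7 -19.6 -19.   17.7  24.5  25. ] z 51.38097682792157
b36 466 x [34.4 36.  38. ] y [-19.8 -19.7 -19.   17.   24.5  25.1] z 51.72362808151101
b40 433 x [38.  40.  41.9] y [-19.8 -19.7 -19.1 -11.2  24.3  25. ] z 52.182136469695365
((58.03308868408203, 0.5074748992919922), (52.99528503417969, 47.33834457397461), 89.88040161132812)
```

View pics/w_end.png

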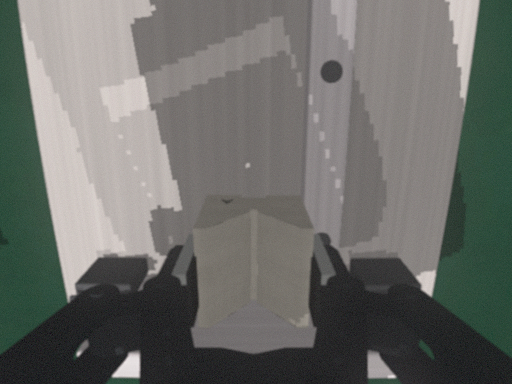

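The picture shows the block (253,265) directly against the fence strip (330,150). Its y extent of -19.8 to 25.1 mm ends on the fence face at 25.0, so it is flush. I'll add a little push towards the stop plate, check that it holds, and hand in.

```bash
python3 - <<'E'
from h import *
p=np.array([.0592,.0021,.0248])
manip.move_l(w(*p),None,.02); manip.dwell(.3); f=F(); print(f,manip.current_ee_pos())
if f[0]>-9.5: p[0]+=.0006; manip.move_l(w(*p),None,.02); manip.dwell(.3); f=F(); print(f)
for cam in ('scene',):
    im,d,c=shot(cam); P=cloud(d,c); print('plate',rect(P,d,(.6,.68,.08,.32),.058,.073))
    print([(np.round(r['at'],3).tolist()) for n in('bush',) for r in manip.look_for(cam,n)])
manip.dwell(.5); f=F(); print(f,manip.current_time())
if f[0]<-7 and f[1]<-7 and f[2]>7: print(manip.sign_off())
E
```

```text
[-12.6079617  -11.00968347  15.70977143] [0.6059651  0.2051233  0.02558562]
plate (array([624.9, 187.6]), array([40.9, 28.9]), 47.81, 105, np.float64(66.0))
[[0.358, 0.25, 0.014]]
[-12.56287741 -11.64879699  15.95185396] 32.1917
the job is handed in; nothing more can be done
None
```

The job is handed in at about 32 s of the 72 s allowed. The stop plate is seated and let go, and the V-block is flush in the corner. The push still reads about 12.6 N towards the stop plate, 11.6 N towards the fence and 16 N down. The shaft and bush were not touched. The hand-in returned no verdict.

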